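Switch off the bar light and put its battery pack on charge

TASK

The live sale is over. Roll the knurled dimmer wheel on top of the bar light all the way down to off, then pinch the two side release buttons of its battery pack together, draw the pack straight up out of the light and stand it in the empty pocket of the three-pocket charger, setting it down rather than dropping it. Leave the two packs that are charging, the crockery and the tape where they are.

Things in the scene. Friction and masses are not known exactly. Their poses are not given: they have to be found in the camera images.
- lamp: Bar light, fixed to the bench: a grey box 100 (x) x 190 (y) x 75 mm high with a light bar 220 mm long and 94 mm high along its far (+x) side. Origin: centre of the box's underside. x points from the plain back towards the light bar, y along the light from dimmer wheel to battery pack, z up. Its other points share these axes.
- dimmer_top (a point): Top point of the black knurled dimmer wheel, standing 10 mm proud of the light's top, 85 mm above the bench. Radius 22 mm, width 15 mm, ridges 1.5 mm high every 7 mm; axle along y, so the top edge rolls along x. Rolled towards -x it dims. A closed fingertip pressed on it with 3 to 15 N and drawn along drives it, 22 mm per rad.
- dimmer (a joint): Dimmer wheel angle in rad: 0 = off, 2.4 = full; grows as the top edge rolls towards +x, the light bar. It starts between 0.9 and 1.9, turns stiffly (1.4 N at the rim), stays where it is left and has a firm stop at off; there the white line across its rim is on top, in line with the white mark on the box.
- lamp_well (a point): Centre of the floor of the battery well, which opens in the top of the light: 25 mm above the bench, 50 mm below the light's top, and 10 mm along x and 95 mm along y from the wheel. The pack slides in it straight up and down with 1.5 mm of play; lips at the mouth catch the hooks of the pack's two side latches.
- pack_center (a point): Centre (52.5 mm above the underside) of the black battery pack in the light: 34 (x) x 44 (y) x 105 mm high, 0.2 to 0.35 kg. On its two y faces are ribbed grey release buttons, 21 mm wide, 20 mm high, centres 27.5 mm above this point, i.e. 30 mm above the light's top. Alike both ways round (half turn about z).
- pack_left (a joint): Travel in m of the release button on the pack's +y face: 0 = out, 5 mm proud of the side (54 mm over both buttons); 0.005 = flush (44 mm over both). Each takes 4 to 7 N. Both pinched flush free the latches and the same grip lifts the pack; pressed less than 3 mm a button still holds it.
- pack_right (a joint): Travel in m of the release button on the pack's -y face, likewise.
- charger: Charger, fixed to the bench: a grey block 208 (x) x 84 (y) x 42 mm high with three pockets in a row along x, 62 mm apart. Each pocket is 40 (x) x 50 (y) mm and 30 mm deep: a pack drops in with 3 mm of play all round, its y axis along the charger's y (either way round); nothing latches. Origin: centre of the underside.
- pocket_floor (a point): Centre of the floor of the charger's empty pocket (any one of the three), 12 mm above the bench, where the underside of the pack shall stand. Axes are the charger's.
- pack_b_center (a point): Centre of a pack of the same shape and size that is charging in one of the other pockets; its top is 117 mm above the bench. Stays where it is.
- pack_c_center (a point): Centre of the other pack that is charging; likewise.
- vase_center (a point): Centre of a slim white vase, 66 mm in diameter and 190 mm high, standing on the bench close to the pack end of the light. Stays where it is.
- mug_center (a point): Centre of a blue mug, 80 mm in diameter and 92 mm high, behind the light (its -x side). Stays where it is.
- tape_center (a point): Centre of a roll of orange packing tape lying flat, 104 mm in diameter and 48 mm high. Stays where it is.
- tumblers_center (a point): Centre of a nested stack of green tumblers, 71 mm in diameter and 170 mm high, standing on the bench beside the charger. Stays where it is.

How it is judged:
By the outcome, as a careful person would: the job done as asked, in the order asked, and still so for the second after the job is handed in, with the robot touching nothing.
It also fails if it takes over 54 s, if anything falls off the work surface, if the arm or the gripper's body presses on something with over 40 N, if the wrist force passes 120 N, or if a joint passes its speed limit or range.

ROBOT

A 6-joint arm with a two-finger parallel gripper is mounted at the origin on the work surface. World frame = base frame: x ahead of the robot, y to its left, z up, the work surface at z = 0. Lengths are in mm, angles in degrees, forces in N, time in s.
With the tool pointing down it reaches from about 300 to 750 mm from the base axis. Payload 8.5 kg.
Tool frame: the origin (TCP) lies midway between the tips of the shut fingers; the grasp point (between the pads) lies hold_point_z behind it (hold_point_z is the distance from the TCP to the grasp point, in mm); y points along the fingers, x is the direction in which the jaws open and shut, and the axes are right-handed (so a half turn about y gives the same grasp; the last joint's range is limited). The gripper opens to 85 mm and grips with 20 to 120 N. Pads are 22 mm wide; open, the fingers measure 114 mm over their backs; the gripper's body (76 mm by 85 mm) begins 54 mm behind the grasp point. The pads swing forward as they close: fully open they stand 13 mm farther back than shut.
Start: joints at [-83.898, 21.807, 74.336, -0, 83.858, -12.336], TCP at [173.945, -521.75, 231.322] pointing down, gripper open.
Joint ranges: [-178.18, 178.18], [-50.72, 133.34], [12.68, 142.11], [-81.47, 261.47], [9.98, 163.14], [-165.26, 165.26]. Speed limits (degrees/s): [136.94, 136.94, 180, 180, 180, 180].

INTERFACE

Orientations are given as [roll, pitch, yaw] about the fixed x, y, z axes, in that order (R = Rz(yaw) Ry(pitch) Rx(roll)).
In Python, from plant import * gives the robot as it stands.
- The arm moves only by the tool apply_moves, never from a script. Its argument "plan" is one flat list of numbers, 7 for each row, row after row: the shift along the world's x, y, z in units of 40 mm (1.0 is 40 mm), then the turn, a rotation vector about the world's x, y, z in rad, then the finger opening in mm, from 0 to 85.4. In form: [tx, ty, tz, ax, ay, az, grip, tx, ty, tz, ax, ay, az, grip, ...]. A call has 1 to 12 rows; each row shifts and turns the commanded pose from where the row before left it; what a row does not reach is not made up. A row lasts 1/8 s, in which the tool goes at most 62.5 mm and 10.7 degrees, less where a joint would pass 70% of its speed; a pose out of reach is approached as far as the arm can. A call is refused whole if a number of a shift passes 1 or a number of a turn 0.188, either way. A call with a gripper value outside its range is refused whole. The fingers move at their own pace and stop on an object; the grip force is fixed at half the most. Time passes only in rows, so rows that do not move let the fingers close. It gives the time, the measured TCP pose, the force and the opening at its end, in the units of the state.
- sense(): the state, without advancing time (a new reading comes with each control period).
- camera(name): name is "scene" or "side" or "wrist"; returns the picture (400x640x3 uint8, red, green, blue); there is no depth.
- get_calibration(name): a dict with "fx", "fy", "cx", "cy" (pixels), "world_from_camera" (4x4, takes a point from camera to world coordinates). Camera axes: x right, y down, z forward; pixel columns grow to the right and rows downward; lengths in mm; the calibration is good to about 2 mm. A picture is of the moment at which its call begins: read the wrist's pose just before it. get_calibration takes no time and is no camera call; for the wrist camera it gives the pose at the moment of the call.
- sign_off(): hands the job in, once; it reports no verdict.
The state is a dict: "time_s": time; "qpos": joint angles; "qd": joint speeds; "tau": joint torques, N m; "tcp_pos": TCP position; "orientation": TCP orientation; "wrist_force": force on the tool from outside, world axes, zero at the start; "moment": the same for the moment, N m; "finger_gap": opening from 0.0 (shut) to 1.0 (fully open).
Only numpy, scipy, OpenCV 4.12 (cv2) and the standard library are available. Lean on these libraries where they do the work, as an engineer would, in place of code of your own. Each camera call takes 0.05 s, during which the arm holds its last target.

## Working session

There is one attempt and no reset: what is moved stays moved. The work goes in short steps, Python scripts to look and compute and a tool call to move; the robot and the scene stay as the last step left them, time stands still between calls to the robot, and variables do not carry over. Pictures are saved under pics/ and viewed, and the job is handed in when it is done.

Besides the shell and the picture viewer there is one more tool, called after "Request:" as name(argument=value, ...) on one line, values as JSON. apply_moves: Moves the arm, as the interface text tells. Its arguments: {"type":"object","properties":{"plan":{"type":"array","items":{"type":"number"}}},"required":["plan"]}

```bash
mkdir -p pics; ls
python3 - <<'E'
from plant import *
import cv2
s=sense(); print(s)
for n in ["scene","side","wrist"]:
    c=get_calibration(n); print(n,c)
    cv2.imwrite(f"pics/{n}0.png",camera(n)[:,:,::-1])
print(sense()["time_s"])
E
```

```text
pics
{'time_s': 0.0, 'qpos': array([-8.38975340e+01,  2.18406536e+01,  7.43846006e+01,  9.90281784e-04,
        8.38562046e+01, -1.23352148e+01]), 'qd': array([ 0.05593072,  0.05428845, -0.0042755 , -0.04725695, -0.07081378,
       -0.02572115]), 'tau': array([ 2.77040181e-04, -4.48463774e+01, -2.31273347e+01, -2.62566582e-04,
        4.76462650e-03,  2.35990598e-05]), 'tcp_pos': array([ 173.92660405, -521.47714499,  230.71582208]), 'orientation': array([-8.99816361e+01,  7.93680641e-02, -7.15624132e+01]), 'wrist_force': array([-0.58027432, -0.27744622,  0.23520033]), 'moment': array([ 0.0086726 , -0.02012528, -0.02015849]), 'finger_gap': 0.9971698057700777}
scene {'fx': 420.9261613095416, 'fy': 420.9261613095416, 'cx': 317.9644823972703, 'cy': 203.22569960958083, 'world_from_camera': array([[-2.24333326e-01,  8.02658356e-01, -5.52642853e-01,
         1.20224763e+03],
       [ 9.74354658e-01,  1.74537001e-01, -1.42020544e-01,
         2.14037578e+02],
       [-1.75373497e-02, -5.70330079e-01, -8.21228374e-01,
         9.65629248e+02],
       [ 0.00000000e+00,  0.00000000e+00,  0.0000
[... 283 characters left out ...]
28770e-01, -7.09731146e-01,
         7.44281109e+02],
       [-6.56984496e-03, -8.04519529e-01, -5.93889859e-01,
         6.74926418e+02],
       [ 0.00000000e+00,  0.00000000e+00,  0.00000000e+00,
         1.00000000e+00]])}
wrist {'fx': 344.4461747737066, 'fy': 344.4461747737066, 'cx': 319.5026768261995, 'cy': 204.2391220263914, 'world_from_camera': array([[ 3.16427282e-01, -9.14033339e-01, -2.53804708e-01,
         2.38890477e+02],
       [-9.48615881e-01, -3.05257161e-01, -8.33425156e-02,
        -5.00167485e+02],
       [-1.29786697e-03,  2.67135023e-01, -9.63658236e-01,
         3.73793174e+02],
       [ 0.00000000e+00,  0.00000000e+00,  0.00000000e+00,
         1.00000000e+00]])}
0.15
```

View pics/scene0.png

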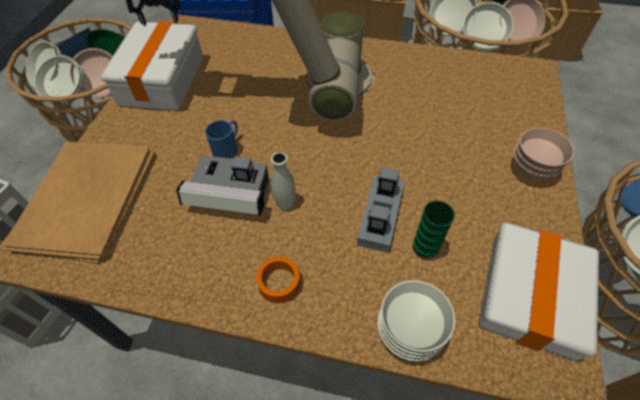

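View pics/side0.png

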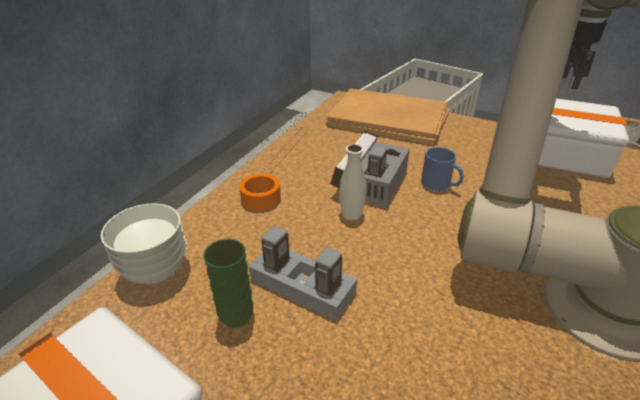

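View pics/wrist0.png

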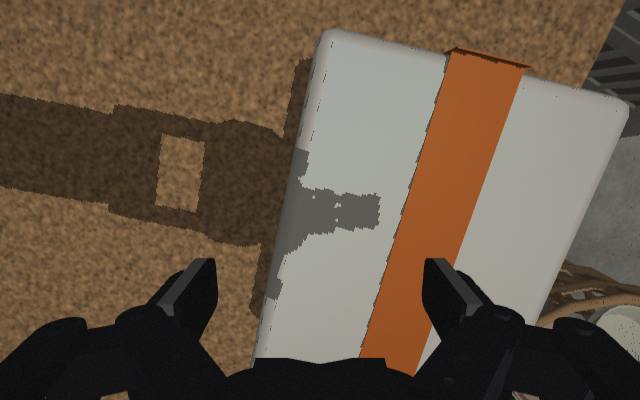

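```bash
cat > h.py <<'E'
import numpy as np, cv2
from plant import *
def ray(c,u,v):
    T=np.array(c["world_from_camera"]); d=T[:3,:3]@np.array([(u-c["cx"])/c["fx"],(v-c["cy"])/c["fy"],1]); return T[:3,3],d
def onz(c,u,v,z):
    o,d=ray(c,u,v); return o+d*(z-o[2])/d[2]
def proj(c,p):
    T=np.array(c["world_from_camera"]); q=T[:3,:3].T@(np.asarray(p)-T[:3,3]); return c["fx"]*q[0]/q[2]+c["cx"],c["fy"]*q[1]/q[2]+c["cy"]
E
python3 - <<'E'
import cv2
a=cv2.imread('pics/scene0.png')
cv2.imwrite('pics/s_lamp.png',cv2.resize(a[110:225,165:310],None,fx=5,fy=5,interpolation=cv2.INTER_CUBIC))
cv2.imwrite('pics/s_chg.png',cv2.resize(a[155:265,340:470],None,fx=5,fy=5,interpolation=cv2.INTER_CUBIC))
E
```

```text
(no output)
```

View pics/s_lamp.png

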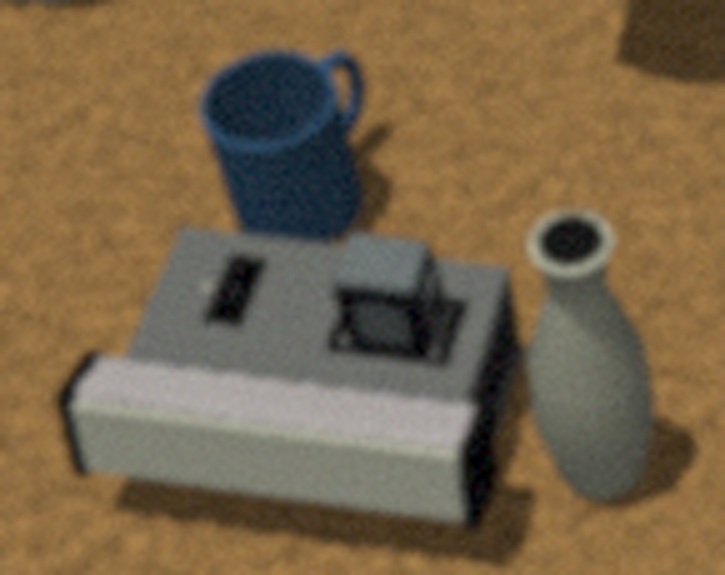

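View pics/s_chg.png

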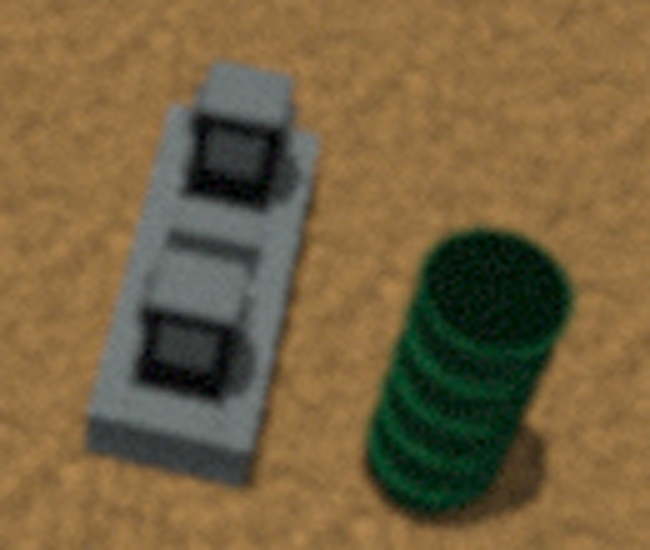

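Run:
```python
from h import *
c=get_calibration("scene"); np.set_printoptions(precision=1,suppress=True)
L=lambda u,v:(u/5+165,v/5+110); C=lambda u,v:(u/5+340,v/5+155)
for n,p,z in [("lampBL",L(183,230),75),("lampBR",L(510,268),75),("wheel",L(238,285),85),("packtop",L(382,262),130),("mark",L(205,285),75),("vase top",L(570,240),190),("mug",L(270,100),92),
 ("cA",C(172,108),42),("cB",C(320,135),42),("cC",C(90,420),42),("cD",C(245,455),42),("pb",C(248,90),117),("pc",C(200,282),117),("tumb",C(500,290),170),("tape",(278,278),48)]:
    print(n,onz(c,*p,z))
```

```text
lampBL [ 514.9 -296.1   75. ]
lampBR [ 502.9 -107.6   75. ]
wheel [ 553.5 -245.8   85. ]
packtop [ 556.2 -154.3  130. ]
mark [ 550. -269.   75.]
vase top [570.  -42.7 190. ]
mug [ 424.  -274.5   92. ]
cA [459.3 187.7  42. ]
cB [460.9 270.1  42. ]
cC [666.2 177.5  42. ]
cD [669.4 256.1  42. ]
pb [499.7 226.2 117. ]
pc [622.7 219.1 117. ]
tumb [634.5 351.  170. ]
tape [814.9  11.2  48. ]
```

Request:
apply_moves(plan=[0.5,0.4,0.12,0,0,-0.0215,85,0.85,0.7,0.12,0,0,-0.0215,85,0.85,0.7,0.12,0,0,-0.0215,85,0.85,0.7,0.12,0,0,-0.0215,85,0.85,0.7,0.12,0,0,-0.0215,85,0.85,0.7,0.12,0,0,-0.0215,85,0.85,0.7,0.12,0,0,-0.0215,85,0.85,0.7,0.12,0,0,-0.0215,85,0.85,0.7,0.12,0,0,-0.0215,85,0.85,0.7,0.12,0,0,-0.0215,85,0.85,0.7,0.12,0,0,-0.0215,85,0.85,0.7,0.12,0,0,-0.0215,85])

```text
time_s: 1.65
tcp_pos: [568.9, -196.6, 288.8]
orientation: [-90.0, 0.0, -86.4]
wrist_force: [-0.4, -0.2, -0.3]
finger_gap: 0.996
```

Run:
```python
from h import *
s=sense(); print(s["time_s"],s["tcp_pos"],s["orientation"],s["qpos"],s["wrist_force"],s["qd"])
c=get_calibration("wrist"); print(c["world_from_camera"])
cv2.imwrite("pics/w1.png",camera("wrist")[:,:,::-1])
```

```text
1.65 [ 568.90678034 -196.64030111  288.817076  ] [-9.00263462e+01  1.43793691e-02 -8.63856885e+01] [-3.03229702e+01  2.55150922e+01  5.89206824e+01 -2.79215655e-03
  9.55941114e+01  5.60624435e+01] [-0.37945137 -0.23569155 -0.31754276] [ 32.91035357  18.40046906 -35.5878283    0.12286136  17.10920529
  42.53088851]
[[ 6.32305949e-02 -9.61523448e-01 -2.67347248e-01  6.37253223e+02]
 [-9.97998926e-01 -6.09700366e-02 -1.67570304e-02 -1.92262251e+02]
 [-1.87893884e-04  2.67871824e-01 -9.63454540e-01  4.31768234e+02]
 [ 0.00000000e+00  0.00000000e+00  0.00000000e+00  1.00000000e+00]]
```

View pics/w1.png

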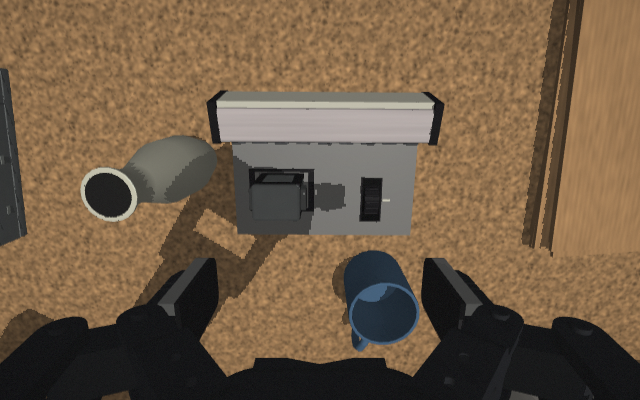

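Run:
```python
from h import *
camera("side")
s=sense(); print(s["time_s"],s["tcp_pos"],s["qd"])
c=get_calibration("wrist"); np.save("w2c.npy",c,allow_pickle=True)
a=camera("wrist")[:,:,::-1]; cv2.imwrite("pics/w2.png",a)
cv2.imwrite("pics/w2z.png",cv2.resize(a[80:250,200:450],None,fx=3.2,fy=3.2,interpolation=cv2.INTER_CUBIC))
```

```text
1.75 [ 570.1612425  -195.06856584  288.58117994] [-3.57615826 -1.3752585   3.16524745 -1.37468869 -1.05983247 -3.60311217]
```

View pics/w2z.png

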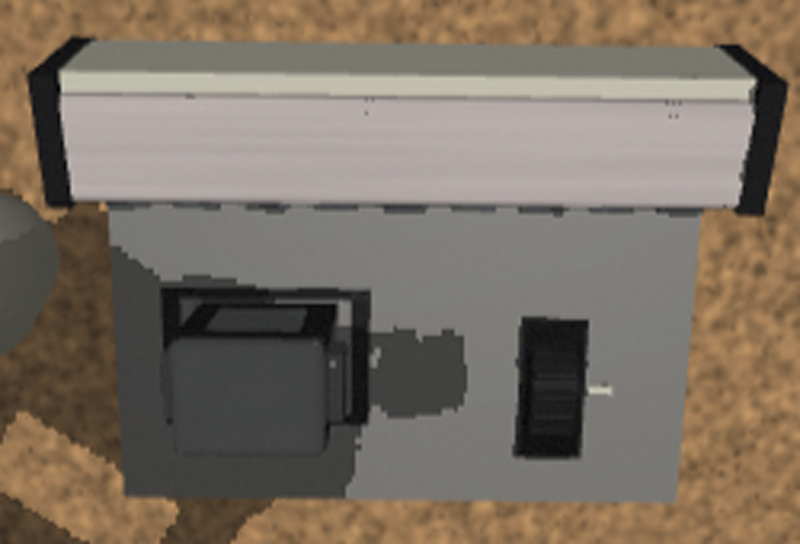

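Run:
```python
from h import *
np.set_printoptions(precision=1,suppress=True)
c=np.load("w2c.npy",allow_pickle=True).item()
P=lambda u,v:(u/3.2+200-.35,v/3.2+80-.35)
pts={}
for n,p,z in [("BL",(126,496),75),("BR",(677,501),75),("FL",(107,205),75),("FR",(703,212),75),("mark",(600,390),75),
 ("w1",(521,318),75),("w2",(588,320),75),("w3",(514,456),75),("w4",(581,458),75),("p1",(168,340),130),("p2",(332,338),130),("p3",(326,453),130),("p4",(178,455),130),("well1",(163,289),75),("well2",(371,291),75),("well3",(366,424),75)]:
    q=onz(c,*P(*p),z); pts[n]=q; print(n,q)
d=pts["BL"]-pts["BR"]; print(np.linalg.norm(d),np.degrees(np.arctan2(d[1],d[0]))-90)
d=pts["FL"]-pts["FR"]; print(np.linalg.norm(d),np.degrees(np.arctan2(d[1],d[0]))-90)
print((pts["w1"]+pts["w2"]+pts["w3"]+pts["w4"])/4,(pts["p1"]+pts["p2"]+pts["p3"]+pts["p4"])/4)
```

```text
BL [ 499.1 -110.8   75. ]
BR [ 510.2 -300.2   75. ]
FL [ 598.  -104.2   75. ]
FR [ 608.7 -294.9   75. ]
mark [ 547.7 -269.    75. ]
w1 [ 570.4 -240.2   75. ]
w2 [ 571.2 -262.2   75. ]
w3 [ 522.6 -242.6   75. ]
w4 [ 523.4 -265.5   75. ]
p1 [ 567.9 -134.6  130. ]
p2 [ 571.6 -180.3  130. ]
p3 [ 537.7 -180.5  130. ]
p4 [ 534.2 -138.   130. ]
well1 [ 572.  -122.5   75. ]
well2 [ 576.  -190.4   75. ]
well3 [ 530.6 -191.6   75. ]
189.7407234294037 3.333258514581175
190.96788903007362 3.210049465715713
[ 546.9 -252.6   75. ] [ 552.9 -158.4  130. ]
```

Request:
apply_moves(plan=[-0.05,-0.25,-0.5,0,0,-0.005,0,-0.05,-0.25,-0.7,0,0,0,0,-0.05,-0.25,-0.7,0,0,0,0,-0.05,-0.25,-0.7,0,0,0,0,-0.05,-0.2,-0.7,0,0,0,0,-0.02,-0.18,-0.7,0,0,0,0,0,0,-0.5,0,0,0,0,0,0,-0.2,0,0,0,0,0,0,0,0,0,0,0])

```text
time_s: 2.92
tcp_pos: [556.8, -253.3, 101.0]
orientation: [-90.0, 0.0, -86.7]
wrist_force: [0.2, 0.3, 0.1]
finger_gap: 0.002
```

Run:
```python
from h import *
s=sense(); print(s["time_s"],s["tcp_pos"],s["orientation"],s["wrist_force"],s["finger_gap"])
cv2.imwrite("pics/w3.png",camera("wrist")[:,:,::-1])
```

```text
2.925 [ 556.7699866  -253.28071474  100.95887142] [-9.00229414e+01  1.27705617e-02 -8.66565330e+01] [0.22753434 0.26771527 0.0842819 ] 0.00190781059882866
```

View pics/w3.png

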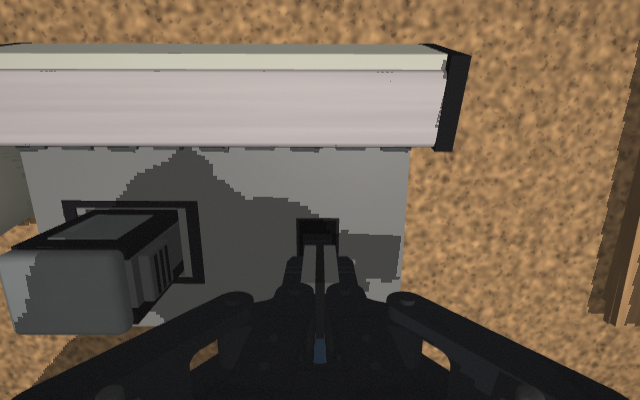

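Request:
apply_moves(plan=[0,0,-0.3,0,0,0,0,0,0,-0.07,0,0,0,0,0,0,-0.03,0,0,0,0])

```text
time_s: 3.35
tcp_pos: [557.1, -252.9, 84.7]
orientation: [-90.0, 0.0, -86.6]
wrist_force: [-0.0, -1.0, -0.5]
finger_gap: 0.001
```

Request:
apply_moves(plan=[0,0,-0.025,0,0,0,0,0,0,0,0,0,0,0])

```text
time_s: 3.6
tcp_pos: [557.2, -253.0, 84.0]
orientation: [-90.0, -0.0, -86.6]
wrist_force: [-0.4, 0.1, -0.2]
finger_gap: -0.002
```

Request:
apply_moves(plan=[-0.1,0,0,0,0,0,0,0,0,0,0,0,0,0])

```text
time_s: 3.85
tcp_pos: [553.2, -253.1, 84.5]
orientation: [-89.9, -0.0, -86.6]
wrist_force: [0.7, 0.2, 2.5]
finger_gap: -0.001
```

Request:
apply_moves(plan=[-0.05,0,-0.02,0,0,0,0,-0.1,0,-0.01,0,0,0,0,-0.1,0,0,0,0,0,0])

```text
time_s: 4.22
tcp_pos: [544.1, -253.6, 84.4]
orientation: [-89.8, -0.2, -86.6]
wrist_force: [2.9, 0.3, 10.1]
finger_gap: 0.002
```

Request:
apply_moves(plan=[-0.1,0,0,0,0,0,0,-0.1,0,0,0,0,0,0])

```text
time_s: 4.47
tcp_pos: [535.9, -253.9, 84.2]
orientation: [-89.8, -0.2, -86.6]
wrist_force: [0.4, -3.5, 5.9]
finger_gap: -0.002
```

Request:
apply_moves(plan=[0,0,0.3,0,0,0,0,0.25,0,0,0,0,0,0,0.25,0,0,0,0,0,0,0,0,0,0,0,0,0])

```text
time_s: 4.97
tcp_pos: [555.8, -252.7, 94.1]
orientation: [-90.0, 0.0, -86.6]
wrist_force: [0.6, -0.6, 0.1]
finger_gap: 0.001
```

Run:
```python
from h import *
s=sense(); print(s["time_s"],s["tcp_pos"],s["wrist_force"])
a=camera("scene")[:,:,::-1]
b=camera("wrist")[:,:,::-1]
a=cv2.resize(a[120:225,175:300],(600,504),interpolation=cv2.INTER_CUBIC)
cv2.imwrite("pics/s4.png",a); cv2.imwrite("pics/w4.png",cv2.resize(b[180:330,220:420],(800,600)))
```

```text
4.975 [ 555.82332214 -252.69249812   94.10018401] [ 0.64413038 -0.56617542  0.13605137]
```

View pics/s4.png

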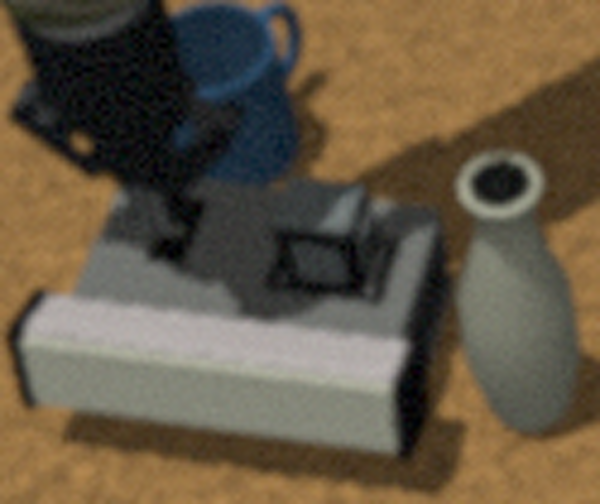

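View pics/w4.png

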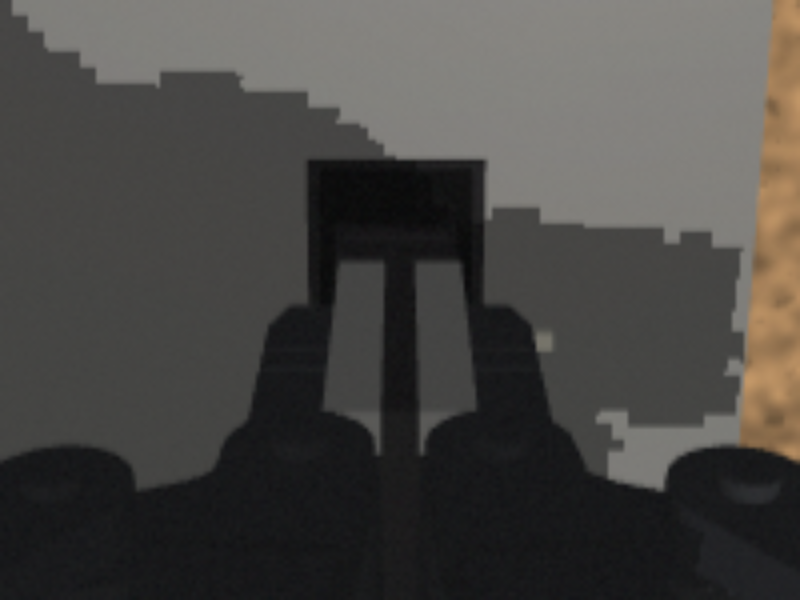

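Request:
apply_moves(plan=[0,0,-0.25,0,0,0,0,-0.04,0,-0.03,0,0,0,0,-0.1,0,0,0,0,0,0,-0.1,0,0,0,0,0,0])

```text
time_s: 5.58
tcp_pos: [546.8, -253.5, 84.6]
orientation: [-89.7, -0.1, -86.6]
wrist_force: [5.4, -0.5, 7.1]
finger_gap: 0.001
```

Request:
apply_moves(plan=[-0.1,0,0,0,0,0,0,-0.1,0,0,0,0,0,0])

```text
time_s: 5.82
tcp_pos: [538.8, -253.6, 84.4]
orientation: [-89.7, -0.1, -86.6]
wrist_force: [4.6, 0.2, 6.4]
finger_gap: -0.001
```

Request:
apply_moves(plan=[-0.1,0,0,0,0,0,0])

```text
time_s: 5.95
tcp_pos: [534.8, -253.6, 84.4]
orientation: [-89.8, -0.1, -86.6]
wrist_force: [1.3, -0.4, 5.2]
finger_gap: 0.002
```

Request:
apply_moves(plan=[0,0,0.3,0,0,0,0,0.25,0,0,0,0,0,0,0.25,0,0,0,0,0,0,0.02,0,-0.25,0,0,0,0,-0.06,0,-0.06,0,0,0,0,-0.1,0,0,0,0,0,0,-0.05,0,0,0,0,0,0])

```text
time_s: 6.82
tcp_pos: [548.1, -253.7, 84.5]
orientation: [-89.6, -0.2, -86.6]
wrist_force: [6.9, -0.5, 11.0]
finger_gap: -0.003
```

Request:
apply_moves(plan=[-0.1,0,0,0,0,0,0,-0.1,0,0,0,0,0,0])

```text
time_s: 7.08
tcp_pos: [540.0, -253.7, 84.3]
orientation: [-89.7, -0.2, -86.6]
wrist_force: [6.6, 0.1, 10.3]
finger_gap: 0.0
```

Request:
apply_moves(plan=[-0.05,0,0,0,0,0,0,0,0,0.5,0,0,0,0,0,0.5,0.8,0,0,0,0,0,0.7,0.8,0,0,0,0,0.3,0.7,0.8,0,0,0,40,0,0.4,0.6,0,0,0,70,0,0,0.4,0,0,0,85,0,0,0,0,0,0,85])

```text
time_s: 8.07
tcp_pos: [548.2, -160.9, 239.1]
orientation: [-90.0, -0.0, -86.6]
wrist_force: [0.0, 0.7, -0.5]
finger_gap: 0.846
```

Run:
```python
from h import *
s=sense(); print(s["time_s"],s["tcp_pos"],s["qpos"],s["wrist_force"])
c=get_calibration("wrist"); np.save("w5c.npy",c,allow_pickle=True)
a=camera("wrist")[:,:,::-1]; cv2.imwrite("pics/w5.png",a)
cv2.imwrite("pics/w5z.png",cv2.resize(a[80:280,230:480],None,fx=3,fy=3,interpolation=cv2.INTER_CUBIC))
```

```text
8.075 [ 548.16024245 -160.89976945  239.12756485] [-2.82255537e+01  2.36480478e+01  7.00598316e+01 -4.15256540e-03
  8.62405798e+01  5.83868050e+01] [ 0.04740533  0.68451705 -0.50179314]
```

View pics/w5z.png

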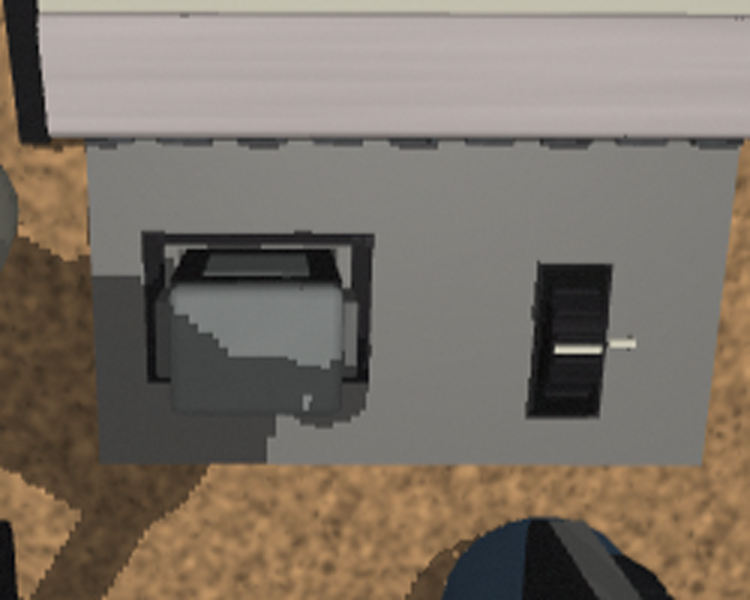

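Run:
```python
from h import *
np.set_printoptions(precision=1,suppress=True)
c=np.load("w5c.npy",allow_pickle=True).item()
P=lambda u,v:(u/3+230-.35,v/3+80-.35)
pts={}
for n,p,z in [("line",(578,350),85),("mark",(622,343),75),
 ("p1",(170,282),130),("p2",(343,282),130),("p3",(342,412),130),("p4",(172,412),130),("well1",(145,234),75),("well2",(374,235),75),("well3",(368,383),75),("well4",(147,382),75),
 ("BL",(97,464),75),("BR",(703,467),75)]:
    q=onz(c,*P(*p),z); pts[n]=q; print(n,q)
print(sum(pts["p%d"%i] for i in (1,2,3,4))/4,sum(pts["well%d"%i] for i in (1,2,3,4))/4)
d=pts["line"]-pts["mark"];u=np.array([np.cos(np.radians(3.3)),np.sin(np.radians(3.3))]); print("line-mark along lamp x",d[:2]@u)
```

```text
line [ 547.  -252.6   85. ]
mark [ 547.6 -269.    75. ]
p1 [ 568.7 -135.   130. ]
p2 [ 571.3 -177.7  130. ]
p3 [ 537.7 -180.1  130. ]
p4 [ 535.1 -136.7  130. ]
well1 [ 572.4 -122.4   75. ]
well2 [ 576.1 -190.4   75. ]
well3 [ 530.4 -192.5   75. ]
well4 [ 526.6 -124.2   75. ]
BL [ 498.8 -109.2   75. ]
BR [ 509.1 -300.6   75. ]
[ 553.2 -157.4  130. ] [ 551.4 -157.4   75. ]
line-mark along lamp x 0.28702523567554117
```

View pics/w5.png

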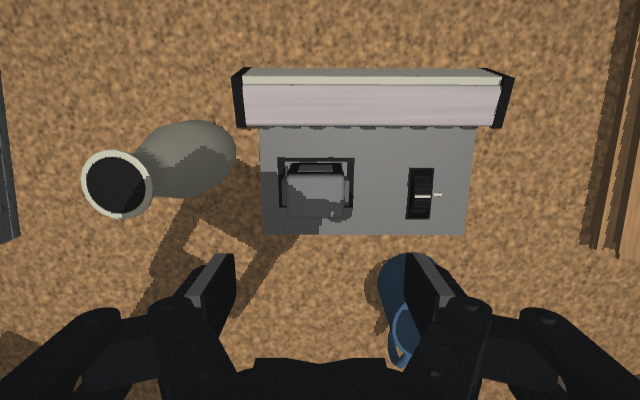

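Request:
apply_moves(plan=[0.05,0.05,-0.4,0,0,0,75,0.06,0.04,-0.6,0,0,0,70,0,0,-0.6,0,0,0,70,0,0,-0.6,0,0,0,70,0,0,-0.2,0,0,0,70,0,0,0,0,0,0,70])

```text
time_s: 8.88
tcp_pos: [552.1, -157.4, 142.5]
orientation: [-90.1, 0.0, -86.6]
wrist_force: [0.4, -0.8, 0.5]
finger_gap: 0.823
```

Run:
```python
from h import *
s=sense(); print(s["time_s"],s["tcp_pos"],s["orientation"],s["wrist_force"])
cv2.imwrite("pics/w6.png",camera("wrist")[:,:,::-1])
a=camera("side")[:,:,::-1];cv2.imwrite("pics/side6.png",cv2.resize(a[110:240,300:470],None,fx=4,fy=4))
```

```text
8.875 [ 552.11579182 -157.42333719  142.50192181] [-9.00703866e+01  4.41931152e-02 -8.66479112e+01] [ 0.4399327  -0.75568094  0.53850301]
```

View pics/w6.png

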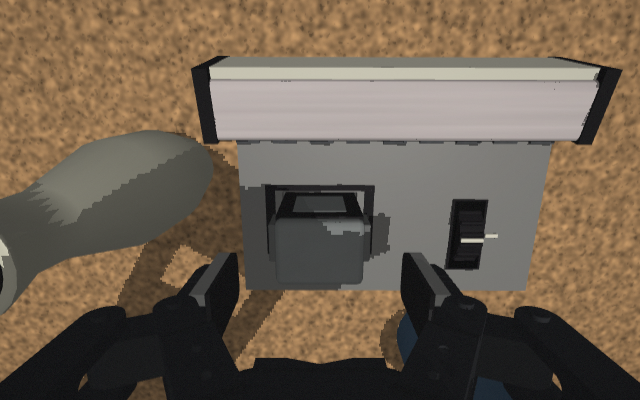

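View pics/side6.png

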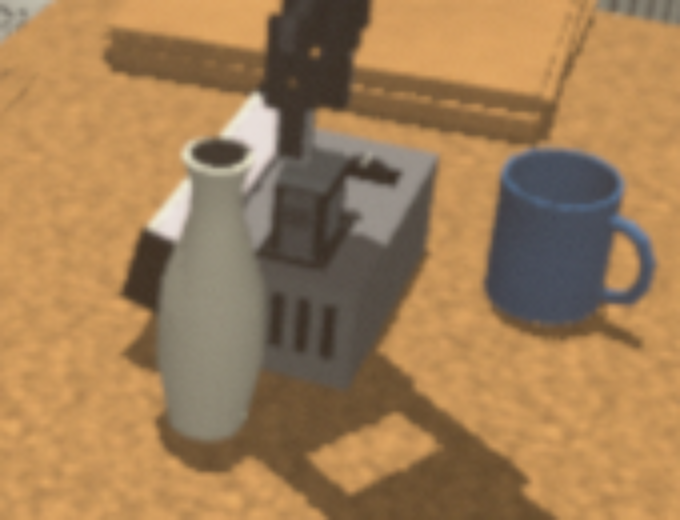

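Request:
apply_moves(plan=[0,0,-0.5,0,0,0,70,0,0,-0.6,0,0,0,70,0,0,-0.38,0,0,0,70,0,0,0,0,0,0,70])

```text
time_s: 9.48
tcp_pos: [552.2, -157.3, 83.6]
orientation: [-90.1, 0.0, -86.6]
wrist_force: [-0.6, -0.0, 0.6]
finger_gap: 0.821
```

Request:
apply_moves(plan=[0,0,0,0,0,0,0,0,0,0,0,0,0,0,0,0,0,0,0,0,0,0,0,0,0,0,0,0])

```text
time_s: 9.98
tcp_pos: [553.1, -157.5, 85.5]
orientation: [-89.9, -0.1, -86.6]
wrist_force: [-0.7, 1.0, 5.1]
finger_gap: 0.501
```

Run:
```python
from h import *
s=sense(); print(s["time_s"],s["tcp_pos"],s["orientation"],s["wrist_force"],s["finger_gap"]*85.4)
cv2.imwrite("pics/w7.png",camera("wrist")[:,:,::-1])
```

```text
9.975 [ 553.05213928 -157.49551796   85.47931054] [-8.98529938e+01 -7.16888949e-02 -8.66249356e+01] [-0.71896277  1.04253778  5.06303418] 42.82222700649443
```

View pics/w7.png

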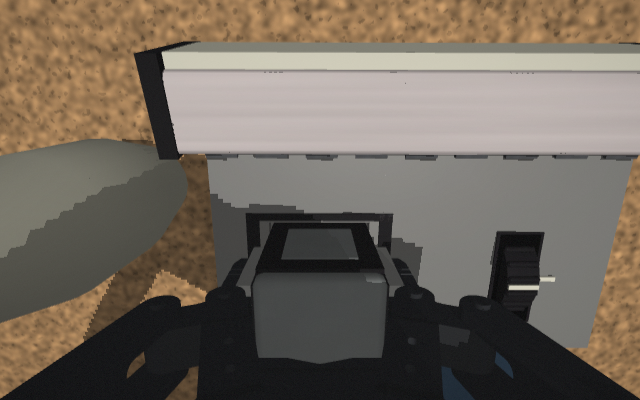

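Request:
apply_moves(plan=[0,0,0.1,0,0,0,0,0,0,0.2,0,0,0,0,0,0,0.2,0,0,0,0])

```text
time_s: 10.4
tcp_pos: [552.4, -157.4, 104.6]
orientation: [-90.0, -0.0, -86.6]
wrist_force: [0.6, -0.4, -3.0]
finger_gap: 0.502
```

Request:
apply_moves(plan=[0,0,0.3,0,0,0,0,0,0,0.4,0,0,0,0,0,0,0.5,0,0,0,0,0,0,0.6,0,0,0,0,0,0,0.7,0,0,0,0,0,0,0.7,0,0,0,0,0,0,0.7,0,0,0,0,0,0,0.5,0,0,0,0,0,0,0.2,0,0,0,0,0,0,0,0,0,0,0])

```text
time_s: 11.65
tcp_pos: [552.3, -157.3, 288.1]
orientation: [-90.0, -0.0, -86.6]
wrist_force: [-0.6, -0.0, -2.8]
finger_gap: 0.506
```

Run:
```python
from h import *
s=sense(); print(s["time_s"],s["tcp_pos"],s["orientation"],s["wrist_force"],s["finger_gap"]*85.4,s["qpos"])
cv2.imwrite("pics/side8.png",camera("side")[:,:,::-1])
cv2.imwrite("pics/scene8.png",camera("scene")[:,:,::-1])
```

```text
11.65 [ 552.27386881 -157.32002681  288.06650561] [-8.99826790e+01 -1.02950860e-02 -8.66302925e+01] [-0.62942528 -0.03777343 -2.75702386] 43.23690867904939 [-2.77071952e+01  2.24877843e+01  6.39159403e+01  1.23643025e-04
  9.35761263e+01  5.89231035e+01]
```

View pics/side8.png

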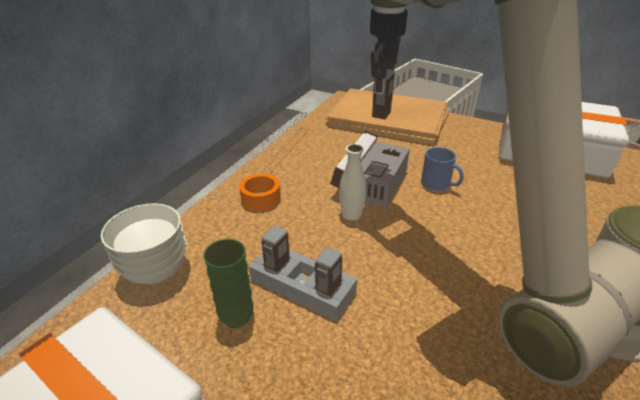

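View pics/scene8.png

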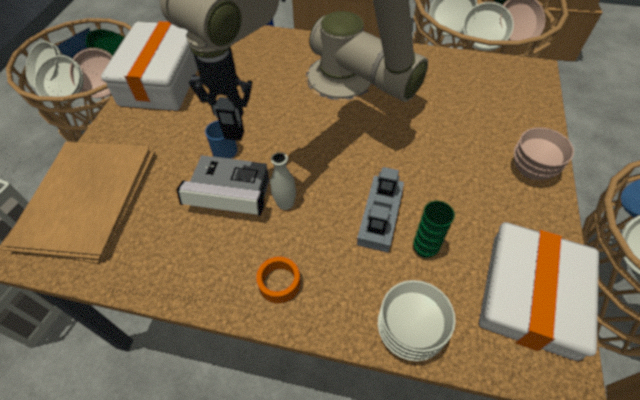

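Request:
apply_moves(plan=[-0.05,0.4,0.1,0,0,-0.01,0,-0.1,0.8,0.1,0,0,-0.01,0,-0.1,0.8,0,0,0,-0.01,0,-0.1,0.9,0,0,0,-0.01,0,-0.1,0.9,0,0,0,-0.01,0,-0.1,0.9,0,0,0,-0.01,0,-0.1,0.9,0,0,0,-0.01,0,-0.1,0.9,0,0,0,-0.01,0,-0.1,0.9,0,0,0,-0.01,0,-0.1,0.8,0,0,0,-0.01,0,-0.1,0.6,0,0,0,-0.01,0,0,0.2,0,0,0,-0.007,0])

```text
time_s: 13.25
tcp_pos: [509.4, 204.3, 295.9]
orientation: [-90.0, 0.0, -93.2]
wrist_force: [-0.0, -0.3, -2.7]
finger_gap: 0.503
```

Request:
apply_moves(plan=[0,0,0,0,0,0,0,0,0,0,0,0,0,0])

```text
time_s: 13.5
tcp_pos: [510.4, 202.0, 295.9]
orientation: [-90.0, -0.0, -93.4]
wrist_force: [0.0, -0.0, -2.6]
finger_gap: 0.5
```

Run:
```python
from h import *
s=sense(); print(s["time_s"],s["tcp_pos"],s["orientation"],s["wrist_force"],s["finger_gap"]*85.4,s["qpos"])
c=get_calibration("wrist"); np.save("w9c.npy",c,allow_pickle=True)
cv2.imwrite("pics/w9.png",camera("wrist")[:,:,::-1])
```

```text
13.5 [510.44695573 201.96017701 295.8655342 ] [-9.00083998e+01 -1.44210831e-02 -9.33821089e+01] [ 0.00983865 -0.01872529 -2.62975325] 42.722026362467595 [ 9.23273505e+00  1.95987587e+01  6.71143838e+01 -1.22587825e-02
  9.32982039e+01  1.02614141e+02]
```

View pics/w9.png

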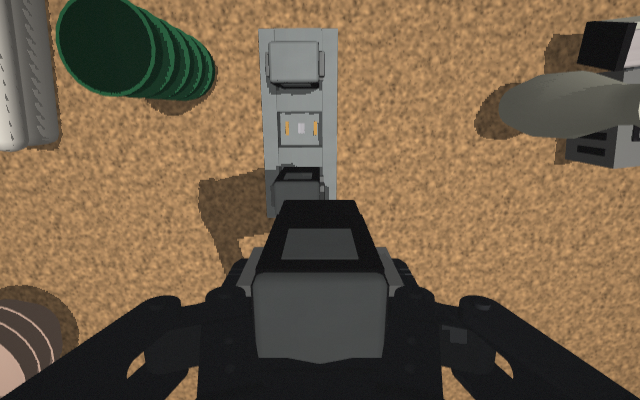

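Run:
```python
import cv2
a=cv2.imread('pics/w9.png')
cv2.imwrite('pics/w9z.png',cv2.resize(a[20:220,220:380],None,fx=5,fy=3*5/3,interpolation=cv2.INTER_CUBIC)[:600])
cv2.imwrite('pics/w9p.png',cv2.resize(a[95:165,250:350],None,fx=8,fy=8,interpolation=cv2.INTER_CUBIC))
```

```text
(no output)
```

View pics/w9z.png

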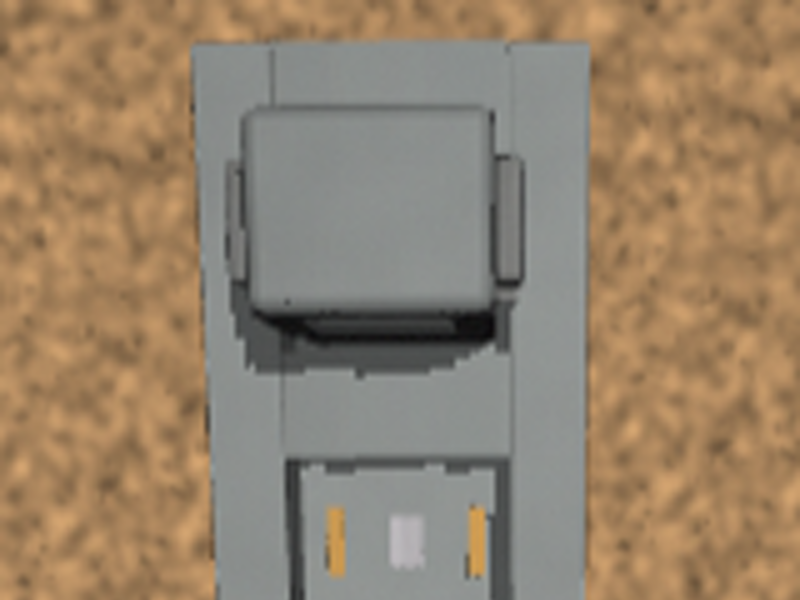

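View pics/w9p.png

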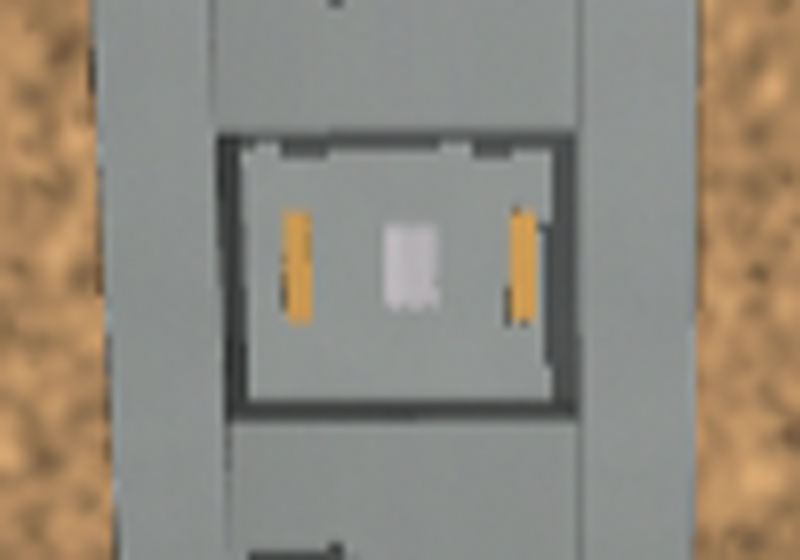

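Run:
```python
from h import *
np.set_printoptions(precision=1,suppress=True)
c=np.load("w9c.npy",allow_pickle=True).item()
P=lambda u,v:(u/8+250-.45,v/8+95-.45)
Q=lambda u,v:(u/5+220-.4,v/5+20-.4)
pts={}
for n,p,z in [("m1",P(218,133),42),("m2",P(577,133),42),("m3",P(577,415),42),("m4",P(229,418),42),("floor",P(411,266),12),
 ("e1",Q(193,45),42),("e2",Q(590,45),42),("g1",P(92,30),42),("g2",P(698,30),42),("g3",P(112,530),42),("g4",P(697,530),42),
 ("b1",Q(243,108),117),("b2",Q(493,108),117),("b3",Q(495,312),117),("b4",Q(250,312),117)]:
    q=onz(c,*p,z); pts[n]=q; print(n,q)
m=lambda k,r:sum(pts[k+str(i)] for i in r)/len(r)
print("mouth",m("m",[1,2,3,4]),"packfar",m("b",[1,2,3,4]))
for a,b in [("m4","m1"),("m3","m2"),("g3","e1"),("g4","e2")]:
    d=pts[b]-pts[a]; print(a,b,np.linalg.norm(d),np.degrees(np.arctan2(d[1],d[0])))
for a,b in [("m2","m1"),("m3","m4"),("e2","e1"),("b2","b1")]:
    d=pts[b]-pts[a]; print(a,b,np.linalg.norm(d),np.degrees(np.arctan2(d[1],d[0]))-90)
```

```text
m1 [578.8 245.6  42. ]
m2 [575.9 195.8  42. ]
m3 [537.1 198.   42. ]
m4 [539.6 247.6  42. ]
floor [557.7 221.8  12. ]
e1 [663.2 257.4  42. ]
e2 [658.3 174.3  42. ]
g1 [593.5 261.7  42. ]
g2 [588.6 178.4  42. ]
g3 [524.6 266.   42. ]
g4 [519.6 181.6  42. ]
b1 [636.9 238.7 117. ]
b2 [634.4 195.9 117. ]
b3 [601.4 197.5 117. ]
b4 [604.  240.7 117. ]
mouth [557.8 221.7  42. ] packfar [619.2 218.2 117. ]
m4 m1 39.30456392588217 -2.9805793945491623
m3 m2 38.88059662119597 -3.27437419915411
g3 e1 138.84336653237762 -3.548372961590113
g4 e2 138.85660110530532 -3.0067173263246274
m2 m1 49.9131393939857 -3.371188071925573
m3 m4 49.712684158752 -2.883532297509717
e2 e1 83.16533341191997 -3.366622436353225
b2 b1 42.854724065149135 -3.3672843716989576
```

Request:
apply_moves(plan=[0.3,0.1,0,0,0,0.003,0,0.5,0.2,0,0,0,0,0,0.385,0.195,-0.3,0,0,0,0,0,0,-0.7,0,0,0,0,0,0,-0.8,0,0,0,0,0,0,-0.8,0,0,0,0,0,0,-0.8,0,0,0,0,0,0,-0.6,0,0,0,0,0,0,-0.28,0,0,0,0,0,0,0,0,0,0,0,0,0,0,0,0,0,0])

```text
time_s: 14.92
tcp_pos: [558.3, 222.6, 125.6]
orientation: [-89.9, 0.0, -93.2]
wrist_force: [0.4, 0.0, -1.6]
finger_gap: 0.502
```

Run:
```python
from h import *
s=sense(); print(s["time_s"],s["tcp_pos"],s["orientation"],s["wrist_force"],s["finger_gap"]*85.4)
c=get_calibration("wrist"); np.save("w10c.npy",c,allow_pickle=True)
cv2.imwrite("pics/w10.png",camera("wrist")[:,:,::-1])
a=camera("side")[:,:,::-1];cv2.imwrite("pics/side10.png",cv2.resize(a[170:330,200:400],None,fx=4,fy=3.75,interpolation=cv2.INTER_CUBIC))
a=camera("scene")[:,:,::-1];cv2.imwrite("pics/scene10.png",cv2.resize(a[100:260,320:480],None,fx=3.75,fy=3.75,interpolation=cv2.INTER_CUBIC))
```

```text
14.925 [558.33869985 222.56466607 125.6390632 ] [-8.98992693e+01  2.43308370e-02 -9.31633667e+01] [ 0.35691793  0.04056967 -1.60533521] 42.86327247458357
```

View pics/w10.png

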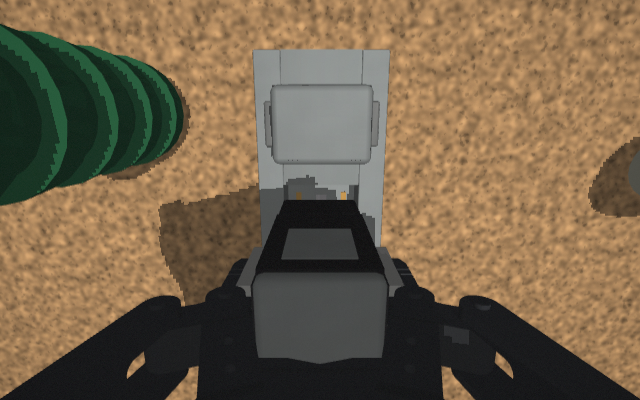

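View pics/side10.png

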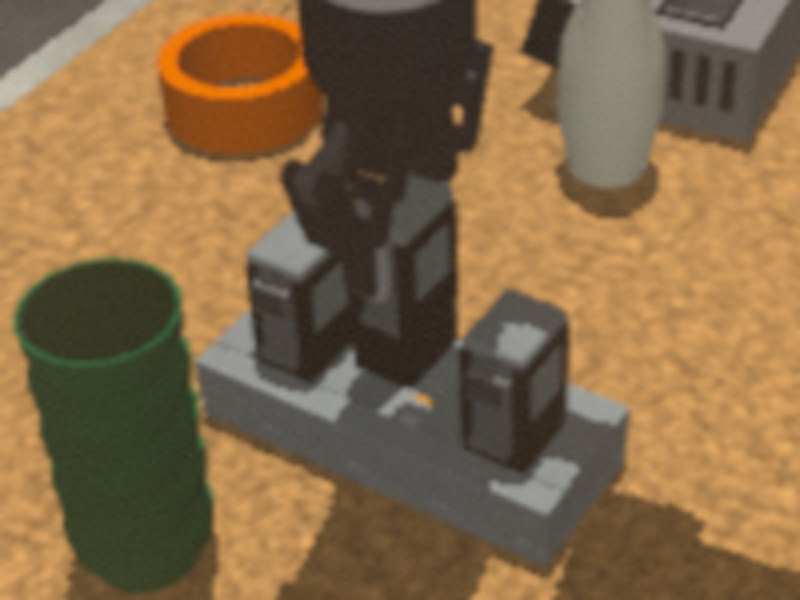

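View pics/scene10.png

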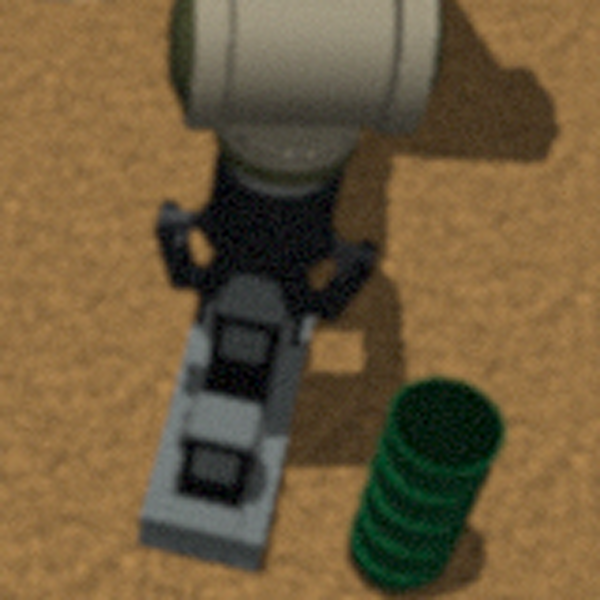

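Run:
```python
from h import *
np.set_printoptions(precision=1,suppress=True)
c=np.load("w10c.npy",allow_pickle=True).item()
a=cv2.imread('pics/w10.png'); cv2.imwrite('pics/w10z.png',cv2.resize(a[180:380,230:420],None,fx=3,fy=3,interpolation=cv2.INTER_CUBIC))
for z in (168,170,172): print(z,[onz(c,*p,z) for p in [(257,272),(385,272),(252,290),(388,290)]])
for z in (63,65,67): print(z,[onz(c,*p,z) for p in [(283,200),(357,200)]])
# neighbour pack and pocket edges again
print([onz(c,u,v,117) for u,v in [(271,86),(371,86),(371,163),(274,163)]])
print([onz(c,u,v,42) for u,v in [(253,50),(389,50)]])
s=sense();print(s["tcp_pos"])
```

```text
168 [array([577.3, 241.8, 168. ]), array([575. , 200.8, 168. ]), array([571. , 244.1, 168. ]), array([568.5, 199.8, 168. ])]
170 [array([578.2, 241.3, 170. ]), array([576. , 201.1, 170. ]), array([572.1, 243.6, 170. ]), array([569.7, 200.2, 170. ])]
172 [array([579.2, 240.9, 172. ]), array([577.1, 201.5, 172. ]), array([573.2, 243.1, 172. ]), array([570.8, 200.6, 172. ])]
63 [array([573.7, 244.5,  63. ]), array([571.2, 198.9,  63. ])]
65 [array([574.2, 244.2,  65. ]), array([571.8, 199.1,  65. ])]
67 [array([574.8, 244. ,  67. ]), array([572.3, 199.3,  67. ])]
[array([636.9, 238.7, 117. ]), array([634.6, 197. , 117. ]), array([602.3, 197.5, 117. ]), array([604.6, 240.4, 117. ])]
[array([663.3, 257.5,  42. ]), array([658.8, 174.9,  42. ])]
[558.1 222.5 125.6]
```

View pics/w10z.png

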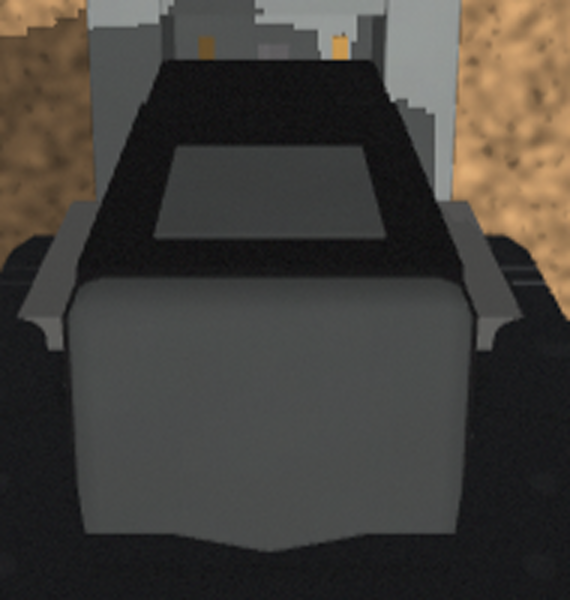

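Request:
apply_moves(plan=[0.03,-0.015,-0.2,0,0,0,0,0,0,-0.2,0,0,0,0,0,0,-0.2,0,0,0,0,0,0,-0.15,0,0,0,0,0,0,0,0,0,0,0])

```text
time_s: 15.7
tcp_pos: [558.7, 221.8, 94.1]
orientation: [-90.1, -0.0, -93.2]
wrist_force: [0.1, 0.0, -2.3]
finger_gap: 0.502
```

Request:
apply_moves(plan=[0,0,-0.15,0,0,0,0,0,0,-0.15,0,0,0,0,0,0,-0.1,0,0,0,0,0,0,-0.05,0,0,0,0,0,0,0,0,0,0,0])

```text
time_s: 16.32
tcp_pos: [558.9, 221.8, 76.6]
orientation: [-90.0, -0.0, -93.2]
wrist_force: [0.5, -0.4, -2.1]
finger_gap: 0.502
```

Request:
apply_moves(plan=[0,0,-0.04,0,0,0,0,0,0,-0.03,0,0,0,0,0,0,0,0,0,0,0])

```text
time_s: 16.7
tcp_pos: [558.9, 221.9, 73.9]
orientation: [-90.0, -0.0, -93.2]
wrist_force: [-0.9, 1.2, -2.5]
finger_gap: 0.507
```

Request:
apply_moves(plan=[0,0,-0.03,0,0,0,0,0,0,0,0,0,0,0])

```text
time_s: 16.95
tcp_pos: [558.9, 221.9, 72.7]
orientation: [-90.0, 0.0, -93.2]
wrist_force: [-0.7, -0.3, -1.6]
finger_gap: 0.508
```

Request:
apply_moves(plan=[0,0,-0.025,0,0,0,0,0,0,0,0,0,0,0])

```text
time_s: 17.2
tcp_pos: [559.1, 221.9, 72.5]
orientation: [-89.9, 0.0, -93.2]
wrist_force: [-2.6, 0.1, 5.6]
finger_gap: 0.505
```

Request:
apply_moves(plan=[0,0,0,0,0,0,50,0,0,0,0,0,0,60,0,0,0,0,0,0,70,0,0,0,0,0,0,72])

```text
time_s: 17.7
tcp_pos: [559.0, 221.8, 71.8]
orientation: [-90.0, 0.0, -93.2]
wrist_force: [0.3, -0.1, -0.1]
finger_gap: 0.841
```

Run:
```python
from h import *
s=sense(); print(s["time_s"],s["tcp_pos"],s["orientation"],s["wrist_force"],s["finger_gap"]*85.4)
cv2.imwrite("pics/w11.png",camera("wrist")[:,:,::-1])
```

```text
17.7 [559.04884574 221.82725746  71.76675069] [-8.99863919e+01  2.32078928e-03 -9.31652077e+01] [ 0.30371772 -0.10431322 -0.13343816] 71.79056048218368
```

View pics/w11.png

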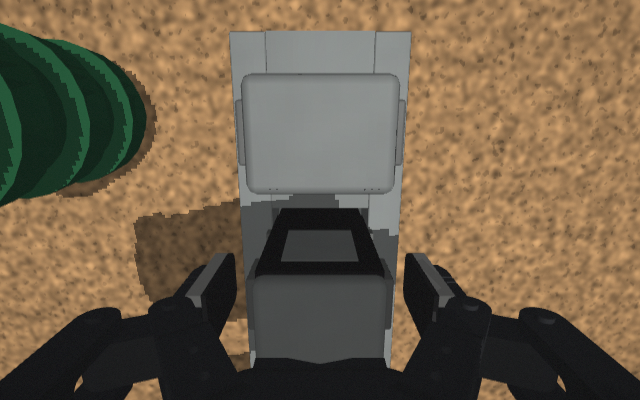

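Released cleanly, with the pads clear on both sides. Next I retreat straight up, then back in x for a last look.

Request:
apply_moves(plan=[0,0,0.2,0,0,0,72,0,0,0.5,0,0,0,72,0,0,0.8,0,0,0,72,0,0,0.8,0,0,0,72,0,0,0.8,0,0,0,72,0,0,0.8,0,0,0,72,-0.5,0,0.8,0,0,0,72,-0.8,0,0.5,0,0,0,72,-0.5,0,0.2,0,0,0,72,0,0,0,0,0,0,72])

```text
time_s: 19.0
tcp_pos: [486.3, 222.0, 289.3]
orientation: [-89.9, 0.0, -93.1]
wrist_force: [0.7, 0.6, 0.2]
finger_gap: 0.843
```

Request:
apply_moves(plan=[0,0,0,0,0,0,72,0,0,0,0,0,0,72])

```text
time_s: 19.25
tcp_pos: [487.5, 221.7, 287.1]
orientation: [-90.1, -0.0, -93.2]
wrist_force: [-0.2, -0.4, 0.2]
finger_gap: 0.839
```

Run:
```python
from h import *
s=sense(); print(s["time_s"],s["tcp_pos"],s["wrist_force"])
c=get_calibration("wrist"); np.save("w12c.npy",c,allow_pickle=True)
cv2.imwrite("pics/w12.png",camera("wrist")[:,:,::-1])
cv2.imwrite("pics/side12.png",camera("side")[:,:,::-1])
cv2.imwrite("pics/scene12.png",camera("scene")[:,:,::-1])
```

```text
19.25 [487.48114783 221.69752741 287.05715068] [-0.213112   -0.3808154   0.16083899]
```

View pics/w12.png

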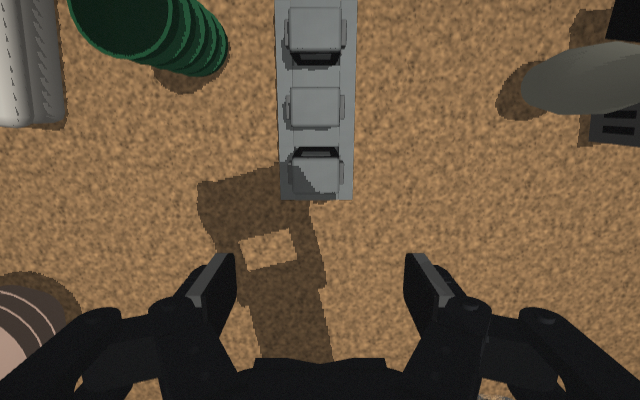

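View pics/side12.png

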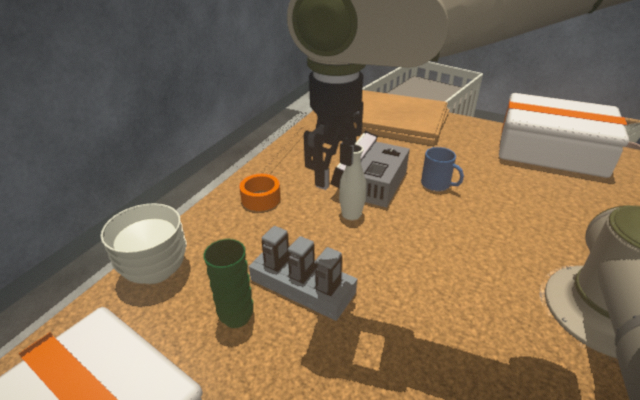

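View pics/scene12.png

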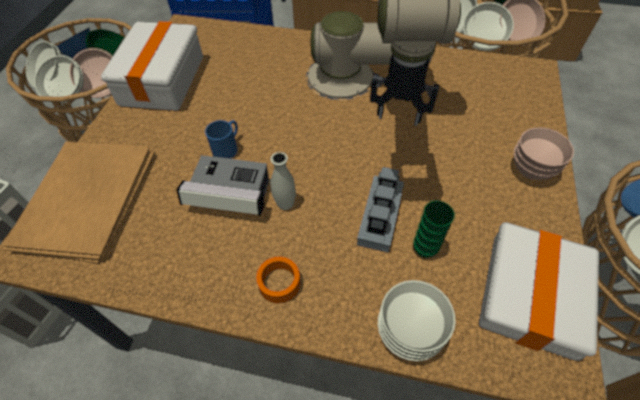

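All three packs stand level in a row, with the moved one at about (315,107) in the wrist view. The vase, mug, tape and tumblers are at the same pixels as at the start. I'm handing the job in.

Run:
```python
from h import *
c=np.load("w12c.npy",allow_pickle=True).item()
print([onz(c,u,v,117).round(1) for u,v in [(291,88),(339,88),(339,128),(292,128)]])
a=cv2.imread("pics/scene0.png").astype(int);b=cv2.imread("pics/scene12.png").astype(int)
for n,(u0,u1,v0,v1) in dict(vase=(268,300,150,212),mug=(205,232,120,142),tape=(255,302,256,302),tumb=(412,455,200,260)).items(): print(n,abs(a-b)[v0:v1,u0:u1].mean().round(1))
print(sign_off())
```

```text
[array([574.1, 241.6, 117. ]), array([571.8, 200.3, 117. ]), array([538.1, 201.7, 117. ]), array([540.4, 243.3, 117. ])]
vase 3.5
mug 4.4
tape 3.7
tumb 5.6
the job is handed in; nothing more can be done
None
```

I turned the dimmer off in three strokes, then pinched both release buttons and drew the pack straight up. I stood it in the charger's middle pocket and handed the job in at about 19.4 s.

- **Dimmer:** the wheel's white line lies within 0.3 mm of the mark on the box, as seen by the wrist camera before the pack was touched.
- **Pack grip:** the fingers closed to about 43 mm, meaning both buttons were flush. The pack lifted out freely, with only its weight of about 3 N on the wrist.
- **Placing:** I lowered it in small steps. It touched the pocket floor at the predicted height with 5.6 N, and I released it only then. Its top centre measures about (556, 222) mm, against a pocket centre of (558, 222) mm, which is inside the 3 mm of play.
- **Everything else:** the vase, mug, tape and tumblers look unchanged between the first and last scene pictures, and both charging packs still stand in their pockets.
- **Small disagreements:** the scene camera put the lamp about 4 mm from where the wrist camera did, so I used the wrist camera. While I held the pack, its top and bottom edges measured about 4 mm apart along x. I put this down to its rounded edge and corrected using the bottom edge.

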